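# Dock the sample rack in the tube reader

## Robot

A 6-joint arm with a two-finger parallel gripper is mounted at the origin on the work surface. World frame = base frame: x ahead of the robot, y to its left, z up, the work surface at z = 0. Lengths are in m, angles in rad, forces in N, time in s.
With the tool pointing down it reaches from about 0.375 to 0.975 m from the base axis. Payload 3.8 kg.
Tool frame: the origin (TCP) lies midway between the tips of the shut fingers; the grasp point (between the pads) lies 19 mm behind it; z points along the fingers, y is the line along which they close (so a half turn about z gives the same grasp; the last joint's range is limited). The gripper opens to 85 mm and grips with 20 to 120 N. Pads are 22 mm wide; open, the fingers measure 114 mm over their backs; the gripper's body (76 mm by 85 mm) begins 54 mm behind the grasp point. The pads swing forward as they close: fully open they stand 13 mm farther back than shut.
Start: joints at [-1.295, 0.264, 1.604, -0, 1.274, -0.037], TCP at [0.208, -0.642, 0.231] pointing down, gripper open.
Joint ranges: [-2.63, 2.63], [-0.94, 2.18], [0.31, 2.57], [-1.31, 4.45], [0, 2.66], [-2.55, 2.55]. Speed limits (rad/s): [2.57, 2.57, 3.14, 3.14, 3.14, 3.14].

## Interface

Orientations are given as a rotation vector (axis times angle).
In Python, from workcell import bot, read_camera, camera_info, ticket gives the robot as it stands.
- The arm moves only by the tool servo_tool, never from a script. Its argument "targets" is a list of rows, each an object of numbers: "hand": the closure, from -1 (fully open) to 1 (shut); "x", "y", "z": the shift along the tool's x, y, z as a fraction of full scale; "roll": the turn about the tool's z as a fraction of full scale. In form: [{"hand": .., "x": .., "y": .., "z": .., "roll": ..}, ...]. A call has 1 to 10 rows; each row is the pose to reach, as a shift and turn from the pose commanded when the call began, along the tool's axes at that moment, turning the shorter way round; what a row does not reach only later rows make up. Full scale, the value 1, is 50 cm for a shift and 180 degrees for a turn. A row lasts 1/12 s, in which the tool goes at most 41.7 mm and 7.16 degrees, less where a joint would pass 70% of its speed; a pose out of reach is approached as far as the arm can. A call with a number of a shift or a turn outside -1 to 1 is refused whole. A call with a gripper value outside its range is refused whole. The fingers move at their own pace and stop on an object; "grip_force" is the grip in N (left out, the last holds). Time passes only in rows, so rows that repeat a pose let the fingers close. It gives the time, the measured TCP pose, the force, the opening and the grip force at its end, in the units of the state.
- bot.read_state(): the state, without advancing time (a new reading comes with each control period).
- read_camera(name): name is "scene" or "top" or "wrist"; returns the picture (420x560x3 uint8, red, green, blue); there is no depth.
- camera_info(name): a dict with "fx", "fy", "cx", "cy" (pixels), "eye" and "orientation" of the camera in the world; the wrist camera has in their place "T_tool_cam" (4x4, takes a point from camera to tool coordinates, whose origin is the TCP and whose axes are the flange's). Camera axes: x right, y down, z forward; pixel columns grow to the right and rows downward; lengths in m; the calibration is good to about 2 mm. A picture is of the moment at which its call begins: read the wrist's pose just before it. camera_info takes no time and is no camera call.
- ticket.finish_job(): hands the job in; it is judged then, once.
The state is a dict: "time": time; "q": joint angles; "joint_vel": joint speeds; "joint_torque": joint torques, N m; "tool_pos": TCP position; "tcp_rot": TCP orientation; "wrist_force": force on the tool from outside, world axes, zero at the start; "torque": the same for the moment, N m; "width": opening from 0.0 (shut) to 1.0 (fully open); "grip_force": force on a finger pad.
Only numpy, scipy, OpenCV 4.12 (cv2) and the standard library are available. Lean on these libraries where they do the work, as an engineer would, in place of code of your own. Each camera call takes 0.05 s, during which the arm holds its last target. There are 200 camera calls.

## Task

Slide the red tube rack steadily along the bench, pushing only on the rack and not on its tubes, until it sits square in the inner corner of the tube reader, against both of its metal stops. Then press the green start button fully down and let it come up again. Grip and lift nothing, start the reader only when the rack is home, and leave everything else on the bench where it stands.

Things in the scene. Friction and masses are not known exactly. Their poses are not given: they have to be found in the camera images.
- rack: red plastic tube rack, a box 90 (x) by 120 (y) by 50 mm (z), about 0.4 kg with its tubes, loose on the bench; a push of 2 to 12 N slides it. Origin at the centre of its underside, z up; at the start its x axis points roughly away from the robot
- rack_tubes: the white tubes with white or blue caps fixed in the red rack (same origin and axes as the rack): they stand 28 mm above its top, to 78 mm over the bench, at least 13 mm in from every side face
- stop_corner (a point): inner corner, at bench level, of the white tube reader's two fixed aluminium stops, 40 mm high. Back stop: face in this frame's plane x = 0, y from 0 to -250 mm. Side stop: face in the plane y = 0, x from 0 to -130 mm. The rack belongs at x < 0, y < 0; home, its origin reads x = -45, y = -60 mm, axes parallel. The reader's body, 130 mm high, starts at x = +60 mm
- start (a joint): travel of the green start button in m: 0 up, 0.006 fully down; a spring brings it back, fully down takes about 5 N from above
- start_top (a point): centre of the top of the green start button, 40 mm across, on a small grey housing fixed to the bench; it presses straight down. It stands on the left or the right of the bench; the blue rack stands on the other side
- blue_rack: a blue tube rack of the same size and kind as the red one, with tubes; leave alone. Origin at the centre of its underside
- yellow_pot: white specimen pot with a yellow cap, 48 mm across, 65 mm high, origin under its centre; leave alone
- red_pot: white specimen pot with a red cap, 48 mm across, 65 mm high, origin under its centre; leave alone
- sanitiser: white bottle with a blue cap, 60 mm across, 150 mm high, origin under its centre; leave alone
- label_roll: roll of white labels lying flat, 70 mm across, 30 mm high, origin under its centre; leave alone
- marker: black marker pen, 130 mm long (x), 13 mm thick, lying flat, origin under its centre; leave alone
Things that resemble listed ones, but are neither listed nor needed, are in the scene too. Several things look just like the rack: the one meant starts nearest to the robot's base.

How it is judged:
On the way, in this order (a step that is already met when the one before it is completed fails the run):
1. the red rack is home, square against both stops, and at rest (x of rack in the frame of stop_corner between -0.051 and -0.041 m and y of rack in the frame of stop_corner between -0.066 and -0.056 m and angle between the x axis of rack and the x axis of stop_corner, either way round below 0.07 rad and angle between rack's own z axis and vertical below 0.05 rad and linear speed of rack below 0.01 m/s and value of joint start below 0.002 m), for 0.2 s.
2. the green button is pressed fully down (value of joint start above 0.0045 m), for 0.05 s.
At the end, for the whole second after the job is handed in: The red rack's origin is within about 5 mm of its place in the corner along both axes (touching or all but touching both stops), square to within 0.07 rad, standing flat and at rest, and the button has come up again (joint below 2 mm) after being pressed past 4.5 mm (all of step 1).
It fails at once if the red rack is lifted off the bench or tipped (height (world z) of rack above 0.012 m or angle between rack's own z axis and vertical above 0.2 rad).
It fails at once if the red rack is flung or knocked (faster than 0.4 m/s) (linear speed of rack above 0.4 m/s).
It fails at once if the fingers press on the tubes (over 3 N) (contact force between the fingers and rack_tubes above 3 N).
It fails at once if the button is pressed before the rack is home (value of joint start above 0.003 m and not (x of rack in the frame of stop_corner between -0.051 and -0.041 m and y of rack in the frame of stop_corner between -0.066 and -0.056 m and angle between the x axis of rack and the x axis of stop_corner, either way round below 0.07 rad and angle between rack's own z axis and vertical below 0.05 rad)).
It fails at once if something else on the bench is moved more than 15 mm (distance of any of blue_rack, yellow_pot, red_pot, sanitiser, label_roll, marker from where it was at the start of the episode above 0.015 m).
It also fails if it takes over 70 s, if anything falls off the work surface, if the arm or the gripper's body presses on something with over 40 N, if the wrist force passes 120 N, or if a joint passes its speed limit or range.

## Working session

There is one attempt and no reset: what is moved stays moved. The work goes in short steps, Python scripts to look and compute and a tool call to move; the robot and the scene stay as the last step left them, time stands still between calls to the robot, and variables do not carry over. Pictures are saved under pics/ and viewed, at most 10 in all, crops included, and the job is handed in when it is done.

Besides the shell and the picture viewer there is one more tool, called after "Call:" in YAML: its name, and indented under it one key for each argument. servo_tool: Moves the arm, as the interface text tells. Its arguments: {"type":"object","properties":{"targets":{"type":"array"},"grip_force":{"type":"number"}},"required":["targets"]}

```bash
mkdir -p pics
python3 - <<'E'
from workcell import bot, read_camera, camera_info
import cv2
for n in("top","scene"):
    cv2.imwrite(f"pics/{n}1.png",cv2.resize(read_camera(n)[:,:,::-1],(800,600),interpolation=cv2.INTER_CUBIC)); print(n,camera_info(n))
print(camera_info("wrist"));s=bot.read_state();print(s)
E
```

```text
top {'fx': 409.92147938957424, 'fy': 409.92147938957424, 'cx': 284.59477897469014, 'cy': 203.0650903055233, 'eye': array([0.3792809 , 0.04291999, 1.19603534]), 'orientation': array([-2.16747259,  2.1272764 , -0.17292287])}
scene {'fx': 404.750561081703, 'fy': 404.750561081703, 'cx': 274.1611618772746, 'cy': 206.83195588050592, 'eye': array([1.3464839 , 0.55769614, 0.69121511]), 'orientation': array([-1.12105019, -2.14740645,  1.13670518])}
{'fx': 376.65277381560486, 'fy': 376.65277381560486, 'cx': 282.5231379644303, 'cy': 211.49880428899735, 'T_tool_cam': array([[-4.95857036e-04, -9.45207776e-01, -3.26469009e-01,
         8.44982754e-02],
       [ 9.99999779e-01, -3.23941741e-04, -5.80957665e-04,
        -1.24655797e-04],
       [ 4.43368763e-04, -3.26469224e-01,  9.45207728e-01,
        -1.42717041e-01],
       [ 0.00000000e+00,  0.00000000e+00,  0.00000000e+00,
         1.00000000e+00]])}
{'time': 0.1, 'q': array([-1.29489946e+00,  2.64707342e-01,  1.60527285e+00, -8.98703513e-06,
        1.27370875e+00, -3.68674145e-02]), 'joint_vel': array([ 0.00053547, -0.00149278, -0.00288965, -0.00029783, -0.00220819,
        0.0002399 ]), 'joint_torque': array([-3.18206130e-04, -5.16710293e+01, -3.68588734e+01, -1.62159022e-04,
        6.28305148e-03, -3.89072966e-05]), 'tool_pos': array([ 0.20752145, -0.64159261,  0.23004751]), 'tcp_rot': array([-3.10120087e+00, -4.88969078e-01,  4.05735493e-04]), 'wrist_force': array([ 0.21924756, -0.38608573,  1.26002304]), 'torque': array([-0.02708423, -0.01141296,  0.00664358]), 'grip_force': 0.0, 'width': 0.9964432075062956}
```

View pics/top1.png

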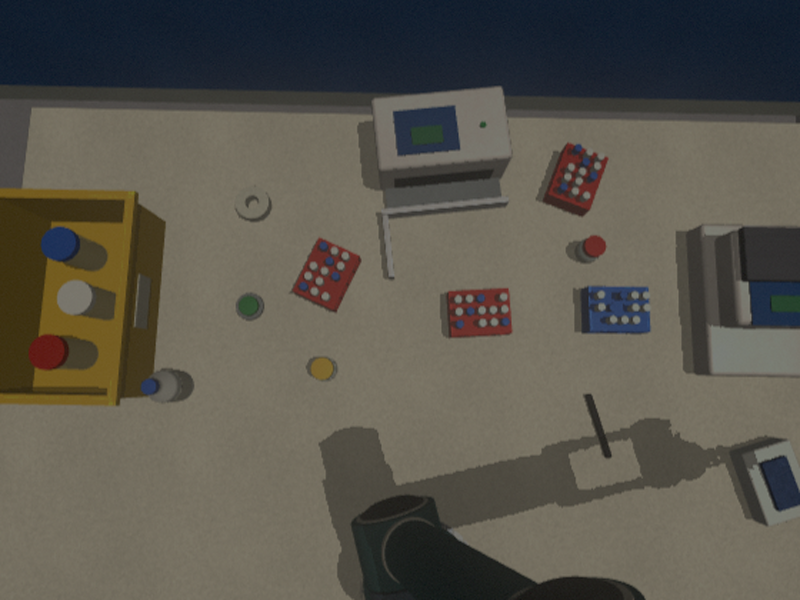

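View pics/scene1.png

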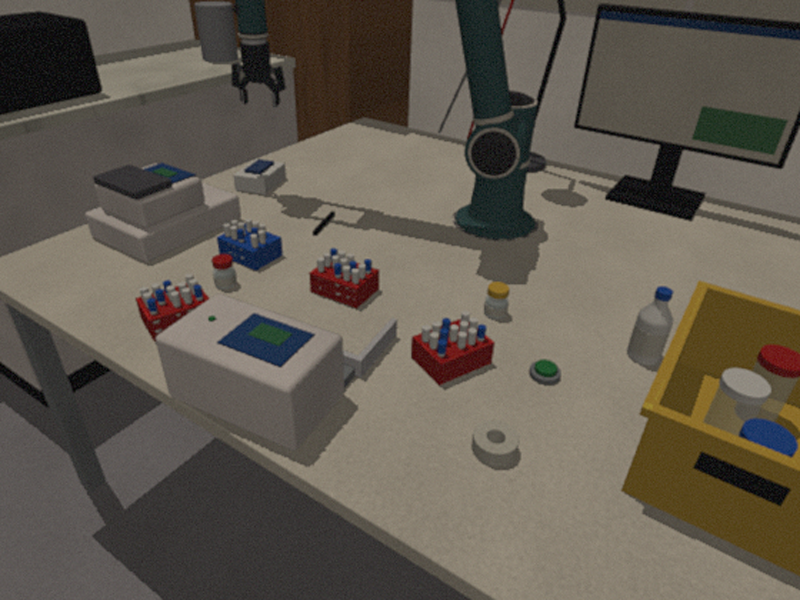

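The top view shows three red racks. The one nearest the base is at (480,312). The stop corner is near (385,212), with the back stop running to (508,202) and the side stop to (391,277). The green button is at (249,306). In the scene view the rack is at (345,278) and the button at (545,371).

```bash
cat > h.py <<'E'
from workcell import bot, read_camera, camera_info
import cv2, numpy as np
from scipy.spatial.transform import Rotation as R
def cam(n):
    c=camera_info(n)
    if n=="wrist":
        s=bot.read_state(); T=np.eye(4); T[:3,:3]=R.from_rotvec(s["tcp_rot"]).as_matrix(); T[:3,3]=s["tool_pos"]; T=T@c["T_tool_cam"]
        return c,T[:3,:3],T[:3,3]
    return c,R.from_rotvec(c["orientation"]).as_matrix(),np.array(c["eye"])
def ray(C,u,v):
    c,M,e=C; return e,M@np.array([(u-c["cx"])/c["fx"],(v-c["cy"])/c["fy"],1])
def plane(C,u,v,z):
    e,d=ray(C,u,v); return e+d*(z-e[2])/d[2]
def tri(rs):
    A=sum(np.eye(3)-np.outer(d,d)/(d@d) for e,d in rs); b=sum((np.eye(3)-np.outer(d,d)/(d@d))@e for e,d in rs)
    p=np.linalg.solve(A,b); return p,[round(1e3*np.linalg.norm(np.cross(p-e,d))/np.linalg.norm(d),1) for e,d in rs]
def proj(C,p):
    c,M,e=C; q=M.T@(np.asarray(p)-e); return np.array([c["cx"]+c["fx"]*q[0]/q[2],c["cy"]+c["fy"]*q[1]/q[2]])
E
python3 - <<'E'
from h import *
np.set_printoptions(precision=4,suppress=True)
T=cam("top");S=cam("scene");k=.7
for n,u,v,z in [("rack top TL",447,291,.05),("TR",509,289,.05),("BR",512,335,.05),("BL",449,337,.05),("corner",385,212,.04),("back end",508,202,.04),("side end",391,277,.04),("redpot",593,246,.06),("blueL",586,310,.05),("rackA",336,308,.05),("yellow",321,368,.065)]:
    print(n,plane(T,u*k,v*k,z))
print("button",tri([ray(T,249*k,306*k),ray(S,545*k,369*k)]))
im=read_camera("top")[:,:,::-1][125:245,250:370]; im2=read_camera("scene")[:,:,::-1][160:280,205:305]
a=cv2.resize(im,None,fx=4,fy=4,interpolation=cv2.INTER_CUBIC)
b=cv2.resize(im2,None,fx=3,fy=3,interpolation=cv2.INTER_CUBIC); o=np.zeros((480,780,3),np.uint8);o[:,:480]=a;o[:360,480:]=b
cv2.imwrite("pics/c.png",cv2.convertScaleAbs(o,alpha=1.6))
E
```

```text
rack top TL [ 0.5534 -0.0469  0.05  ]
TR [ 0.5598 -0.17    0.05  ]
BR [ 0.4686 -0.1751  0.05  ]
BL [ 0.4624 -0.0515  0.05  ]
corner [0.7152 0.0799 0.04  ]
back end [ 0.7417 -0.1713  0.04  ]
side end [0.5811 0.0648 0.04  ]
redpot [ 0.6482 -0.3365  0.06  ]
blueL [ 0.5208 -0.3221  0.05  ]
rackA [0.5153 0.1714 0.05  ]
yellow [0.3975 0.1942 0.065 ]
button (array([0.5208, 0.3525, 0.0099]), [np.float64(0.3), np.float64(0.3)])
```

View pics/c.png

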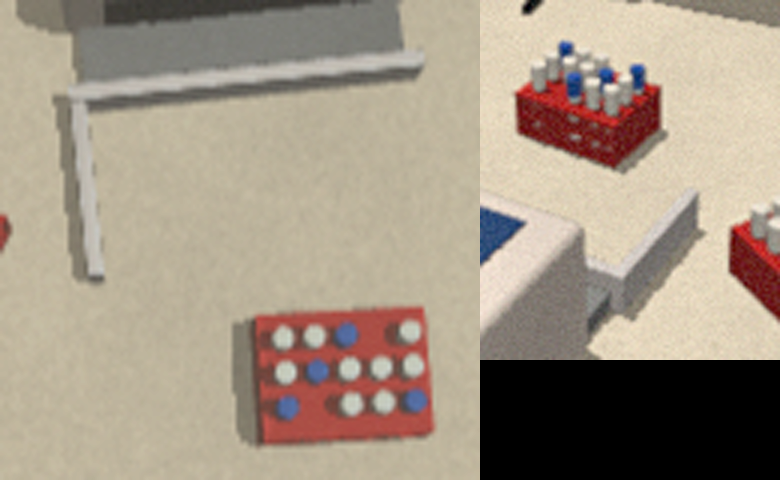

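The crop shows the rack's top corners at (255,316), (423,308), (433,432) and (263,443). The inner stop corner is near (87,99), the back edge ends at (422,67) and the side edge at (103,276).

Run:
```python
from h import *
np.set_printoptions(precision=4,suppress=True)
T=cam("top");S=cam("scene")
t=lambda u,v:(u/4+250-.4,v/4+125-.4)
s=lambda u,v:((u-480)/3+205-.4,v/3+160-.4)
print("TL",tri([ray(T,*t(255,316)),ray(S,*s(618,121))]));print("TR",tri([ray(T,*t(423,308)),ray(S,*s(517,95))]));print("BL",tri([ray(T,*t(263,443)),ray(S,*s(661,87))]))
print("side end",tri([ray(T,*t(103,276)),ray(S,*s(698,194))]))
c=np.array([plane(T,*t(*p),.05) for p in[(255,316),(423,308),(433,432),(263,443)]]);print(c.mean(0))
d=(c[1]+c[2]-c[0]-c[3]);print("rack yaw",np.degrees(np.arctan2(d[0],-d[1])))
C,B,E=[plane(T,*t(*p),.04) for p in[(87,99),(422,67),(103,276)]];print(C,B,E)
print("back yaw",np.degrees(np.arctan2(B[0]-C[0],C[1]-B[1])),"side",np.degrees(np.arctan2((C-E)[1],(C-E)[0])))
st=bot.read_state();M=R.from_rotvec(st["tcp_rot"]).as_matrix();print(M,st["time"])
p=c.mean(0)
g=np.array([p[0]-.16,p[1],.23]); print("to behind rack: tool shift/0.5:",M.T@(g-st["tool_pos"])/.5)
```

```text
TL (array([ 0.5525, -0.047 ,  0.0545]), [np.float64(0.9), np.float64(0.9)])
TR (array([ 0.5622, -0.1677,  0.0453]), [np.float64(0.6), np.float64(0.6)])
BL (array([ 0.4647, -0.0555,  0.0473]), [np.float64(0.9), np.float64(0.9)])
side end (array([0.5816, 0.0635, 0.0314]), [np.float64(3.8), np.float64(3.8)])
[ 0.5134 -0.1109  0.05  ]
rack yaw 4.319531170090272
[0.7125 0.0745 0.04  ] [ 0.7418 -0.1699  0.04  ] [0.582  0.0601 0.04  ]
back yaw 6.842093851368456 side 6.305549759682888
[[ 0.9515  0.3078 -0.0004]
 [ 0.3078 -0.9515  0.0014]
 [ 0.0001 -0.0015 -1.    ]] 0.2
to behind rack: tool shift/0.5: [ 0.6042 -0.9205  0.0022]
```

Call:
servo_tool:
  targets:
    - {"hand": -0.5, "x": 0.739, "y": -0.856, "z": 0, "roll": 0.063}
    - {"hand": -0.5, "x": 0.739, "y": -0.856, "z": 0, "roll": 0.063}
    - {"hand": -0.5, "x": 0.739, "y": -0.856, "z": 0, "roll": 0.063}
    - {"hand": -0.5, "x": 0.739, "y": -0.856, "z": 0, "roll": 0.063}
    - {"hand": -0.5, "x": 0.739, "y": -0.856, "z": 0, "roll": 0.063}
    - {"hand": -0.5, "x": 0.739, "y": -0.856, "z": 0, "roll": 0.063}
    - {"hand": -0.5, "x": 0.739, "y": -0.856, "z": 0, "roll": 0.063}
    - {"hand": -0.5, "x": 0.739, "y": -0.856, "z": 0, "roll": 0.063}
    - {"hand": -0.5, "x": 0.739, "y": -0.856, "z": 0, "roll": 0.063}
    - {"hand": -0.5, "x": 0.739, "y": -0.856, "z": 0, "roll": 0.063}

```text
time: 1.03
tool_pos: [0.3699, -0.2564, 0.2313]
tcp_rot: [3.136, 0.179, 0.001]
wrist_force: [0.9, -0.5, 0.7]
width: 0.75
grip_force: 0.0
```

```bash
cat > go.py <<'E'
# usage: go.py x y z heading_deg -> units for the move; stop frame readout
from h import *; import sys
np.set_printoptions(precision=4,suppress=True)
st=bot.read_state();M=R.from_rotvec(st["tcp_rot"]).as_matrix();h=np.degrees(np.arctan2(M[1,0],M[0,0]))
print("t",st["time"],st["tool_pos"],"head",h,"q6",st["q"][5],"F",st["wrist_force"],"w",st["width"])
if len(sys.argv)>3:
    a=list(map(float,sys.argv[1:])); print("units",M.T@(np.array(a[:3])-st["tool_pos"])/.5,"roll",(h-a[3])/180)
E
python3 go.py .428 -.121 .15 6.5
```

```text
t 1.0333 [ 0.3699 -0.2564  0.2313] head 6.544128800387077 q6 0.7948894423689168 F [ 0.9015 -0.5051  0.746 ] w 0.7500747052785456
units [ 0.1463 -0.2559  0.1626] roll 0.00024516000215042905
```

Call:
servo_tool:
  targets:
    - {"hand": -0.5, "x": 0.146, "y": -0.256, "z": 0.1, "roll": 0}
    - {"hand": -0.5, "x": 0.146, "y": -0.256, "z": 0.1, "roll": 0}
    - {"hand": -0.5, "x": 0.146, "y": -0.256, "z": 0.1, "roll": 0}
    - {"hand": -0.5, "x": 0.146, "y": -0.256, "z": 0.1, "roll": 0}
    - {"hand": -0.5, "x": 0.146, "y": -0.256, "z": 0.2, "roll": 0}
    - {"hand": -0.5, "x": 0.146, "y": -0.256, "z": 0.28, "roll": 0}
    - {"hand": -0.5, "x": 0.146, "y": -0.256, "z": 0.35, "roll": 0}
    - {"hand": -0.5, "x": 0.146, "y": -0.256, "z": 0.4, "roll": 0}
    - {"hand": -0.5, "x": 0.146, "y": -0.256, "z": 0.424, "roll": 0}
    - {"hand": -0.5, "x": 0.146, "y": -0.256, "z": 0.424, "roll": 0}

```text
time: 1.87
tool_pos: [0.4239, -0.1215, 0.0157]
tcp_rot: [-3.133, -0.181, 0.012]
wrist_force: [-0.7, 0.6, 0.4]
width: 0.751
grip_force: 0.0
```

```bash
python3 go.py .458 -.1177 .019 6.5
python3 - <<'E'
from h import *
a=read_camera("wrist")[:,:,::-1]; cv2.imwrite("pics/w1.png",cv2.convertScaleAbs(a,alpha=1.5))
E
```

```text
t 1.8667 [ 0.4239 -0.1215  0.0157] head 6.595875895677803 q6 1.1201508352061442 F [-0.6605  0.5857  0.3787] w 0.7511449470258211
units [ 0.0685  0.0003 -0.0072] roll 0.0005326438648766856
```

View pics/w1.png

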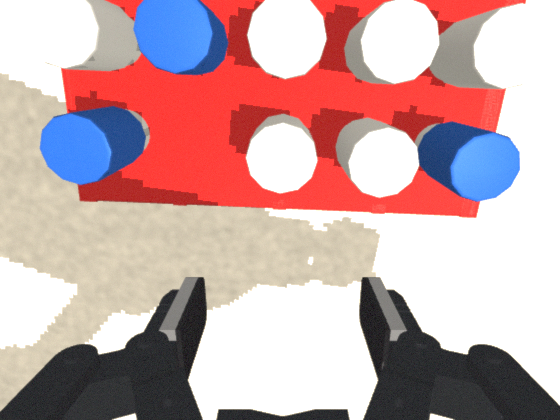

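The wrist view shows the rack squarely ahead, front edge from (80,200) to (475,215), with both fingers inside its width. Now I'll push.

Call:
servo_tool:
  targets:
    - {"hand": -0.5, "x": 0.014, "y": 0, "z": -0.004, "roll": 0}
    - {"hand": -0.5, "x": 0.028, "y": 0, "z": -0.004, "roll": 0}
    - {"hand": -0.5, "x": 0.04, "y": 0, "z": -0.004, "roll": 0}
    - {"hand": -0.5, "x": 0.05, "y": 0, "z": -0.004, "roll": 0}
    - {"hand": -0.5, "x": 0.06, "y": 0, "z": -0.004, "roll": 0}
    - {"hand": -0.5, "x": 0.07, "y": 0, "z": -0.004, "roll": 0}
    - {"hand": -0.5, "x": 0.082, "y": 0, "z": -0.004, "roll": 0}
    - {"hand": -0.5, "x": 0.094, "y": 0, "z": -0.004, "roll": 0}
    - {"hand": -0.5, "x": 0.106, "y": 0, "z": -0.004, "roll": 0}
    - {"hand": -0.5, "x": 0.118, "y": 0, "z": -0.004, "roll": 0}

```text
time: 2.75
tool_pos: [0.4861, -0.1158, 0.021]
tcp_rot: [-3.136, -0.18, 0.002]
wrist_force: [-3.9, 0.2, 2.1]
width: 0.749
grip_force: 2.0
```

Call:
servo_tool:
  targets:
    - {"hand": -0.5, "x": 0.014, "y": 0, "z": 0, "roll": 0}
    - {"hand": -0.5, "x": 0.028, "y": 0, "z": 0, "roll": 0}
    - {"hand": -0.5, "x": 0.042, "y": 0, "z": 0, "roll": 0}
    - {"hand": -0.5, "x": 0.056, "y": 0, "z": 0, "roll": 0}
    - {"hand": -0.5, "x": 0.07, "y": 0, "z": 0, "roll": 0}
    - {"hand": -0.5, "x": 0.084, "y": 0, "z": 0, "roll": 0}
    - {"hand": -0.5, "x": 0.098, "y": 0, "z": 0, "roll": 0}
    - {"hand": -0.5, "x": 0.112, "y": 0, "z": 0, "roll": 0}
    - {"hand": -0.5, "x": 0.126, "y": 0, "z": 0, "roll": 0}
    - {"hand": -0.5, "x": 0.14, "y": 0, "z": 0, "roll": 0}

```text
time: 3.58
tool_pos: [0.5564, -0.1079, 0.0212]
tcp_rot: [-3.136, -0.18, 0.0]
wrist_force: [-2.4, 0.1, -2.1]
width: 0.753
grip_force: 1.0
```

```bash
python3 go.py .6264 -.099 .018 6.5
python3 - <<'E'
from h import *
a=read_camera("top")[:,:,::-1][110:260,230:390]; cv2.imwrite("pics/t2.png",cv2.convertScaleAbs(cv2.resize(a,None,fx=4,fy=4,interpolation=cv2.INTER_CUBIC),alpha=1.6))
E
```

```text
t 3.5833 [ 0.5564 -0.1079  0.0212] head 6.582366954100431 q6 1.220302670520336 F [-2.4429  0.0558 -2.0792] w 0.7527548920668349
units [ 0.1411 -0.0017  0.0064] roll 0.00045759418944683915
```

View pics/t2.png

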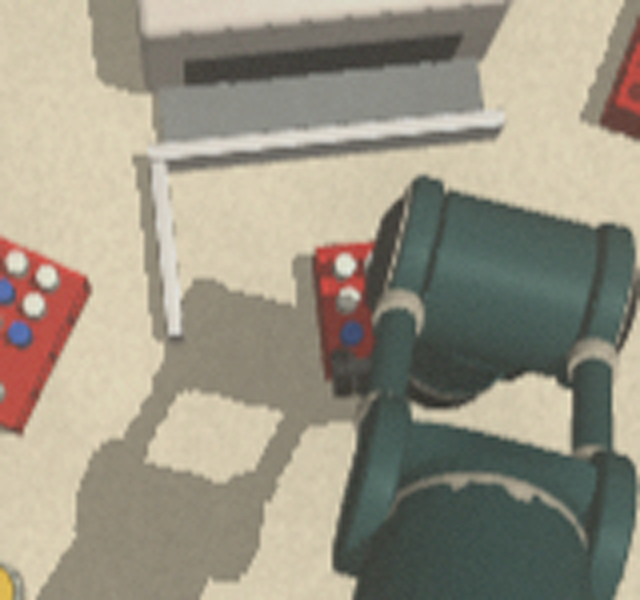

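The rack is sliding ahead squarely, with about 75 mm left to the back stop.

Call:
servo_tool:
  targets:
    - {"hand": -0.5, "x": 0.014, "y": 0, "z": 0, "roll": 0}
    - {"hand": -0.5, "x": 0.028, "y": 0, "z": 0, "roll": 0}
    - {"hand": -0.5, "x": 0.042, "y": 0, "z": 0, "roll": 0}
    - {"hand": -0.5, "x": 0.056, "y": 0, "z": 0, "roll": 0}
    - {"hand": -0.5, "x": 0.07, "y": 0, "z": 0, "roll": 0}
    - {"hand": -0.5, "x": 0.084, "y": 0, "z": 0, "roll": 0}
    - {"hand": -0.5, "x": 0.098, "y": 0, "z": 0, "roll": 0}
    - {"hand": -0.5, "x": 0.11, "y": 0, "z": 0, "roll": 0}
    - {"hand": -0.5, "x": 0.12, "y": 0, "z": 0, "roll": 0}
    - {"hand": -0.5, "x": 0.128, "y": 0, "z": 0, "roll": 0}

```text
time: 4.47
tool_pos: [0.6199, -0.1007, 0.0214]
tcp_rot: [3.136, 0.181, -0.0]
wrist_force: [-5.0, 0.1, 2.7]
width: 0.748
grip_force: 2.4
```

Call:
servo_tool:
  targets:
    - {"hand": -0.5, "x": 0.004, "y": 0, "z": 0, "roll": 0}
    - {"hand": -0.5, "x": 0.008, "y": 0, "z": 0, "roll": 0}
    - {"hand": -0.5, "x": 0.012, "y": 0, "z": 0, "roll": 0}
    - {"hand": -0.5, "x": 0.016, "y": 0, "z": 0, "roll": 0}

```text
time: 4.8
tool_pos: [0.627, -0.0998, 0.0213]
tcp_rot: [-3.136, -0.18, 0.001]
wrist_force: [-4.6, -1.3, 3.5]
width: 0.752
grip_force: 2.4
```

```bash
python3 go.py
```

```text
t 4.8 [ 0.627  -0.0998  0.0213] head 6.577453937213162 q6 1.2590163242186352 F [-4.5509 -1.3024  3.5062] w 0.751743097979748
```

Continuing in small steps until the stop is felt.

Call:
servo_tool:
  targets:
    - {"hand": -0.5, "x": 0.003, "y": 0, "z": 0, "roll": 0}
    - {"hand": -0.5, "x": 0.006, "y": 0, "z": 0, "roll": 0}

```text
time: 4.97
tool_pos: [0.6302, -0.0995, 0.0214]
tcp_rot: [3.136, 0.18, -0.0]
wrist_force: [-5.4, -1.0, 4.4]
width: 0.753
grip_force: 2.5
```

Call:
servo_tool:
  targets:
    - {"hand": -0.5, "x": 0.003, "y": 0, "z": 0, "roll": 0}
    - {"hand": -0.5, "x": 0.006, "y": 0, "z": 0, "roll": 0}

```text
time: 5.13
tool_pos: [0.6332, -0.0992, 0.0213]
tcp_rot: [-3.136, -0.18, 0.0]
wrist_force: [-4.7, -1.0, 3.5]
width: 0.748
grip_force: 2.5
```

Call:
servo_tool:
  targets:
    - {"hand": -0.5, "x": 0.003, "y": 0, "z": 0, "roll": 0}
    - {"hand": -0.5, "x": 0.006, "y": 0, "z": 0, "roll": 0}

```text
time: 5.3
tool_pos: [0.6345, -0.099, 0.0211]
tcp_rot: [-3.136, -0.181, 0.006]
wrist_force: [-12.4, -1.4, 8.6]
width: 0.749
grip_force: 6.3
```

Call:
servo_tool:
  targets:
    - {"hand": -0.5, "x": 0.003, "y": 0, "z": 0, "roll": 0}
    - {"hand": -0.5, "x": 0.006, "y": 0, "z": 0, "roll": 0}

```text
time: 5.47
tool_pos: [0.6345, -0.0989, 0.0206]
tcp_rot: [-3.136, -0.182, 0.016]
wrist_force: [-19.8, -5.2, 12.7]
width: 0.752
grip_force: 10.0
```

```bash
python3 go.py;python3 - <<'E'
from h import *
a=read_camera("wrist")[:,:,::-1]; cv2.imwrite("pics/w2.png",a)
E
```

```text
t 5.4667 [ 0.6345 -0.0989  0.0206] head 6.65755090562949 q6 1.264225505669041 F [-19.8272  -5.196   12.7072] w 0.752096945838048
```

View pics/w2.png

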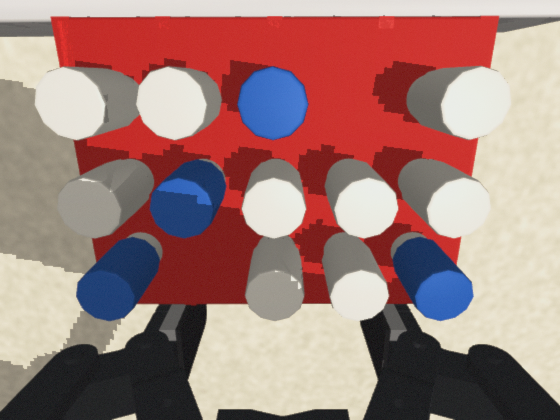

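The rack is flat against the back stop (edge along row 15, stop directly behind). Next I'll retreat, lift and come round to its right-hand side.

Call:
servo_tool:
  targets:
    - {"hand": -0.5, "x": -0.02, "y": 0, "z": 0, "roll": 0}
    - {"hand": -0.4, "x": -0.06, "y": 0, "z": 0, "roll": 0}
    - {"hand": -0.3, "x": -0.06, "y": 0, "z": -0.08, "roll": 0}
    - {"hand": 0, "x": -0.06, "y": 0, "z": -0.16, "roll": -0.04}
    - {"hand": 0, "x": -0.06, "y": 0.03, "z": -0.22, "roll": -0.08}
    - {"hand": 0, "x": -0.06, "y": 0.1, "z": -0.24, "roll": -0.12}
    - {"hand": 0, "x": -0.06, "y": 0.18, "z": -0.24, "roll": -0.16}
    - {"hand": 0, "x": -0.02, "y": 0.202, "z": -0.24, "roll": -0.2}
    - {"hand": 0, "x": 0.04, "y": 0.202, "z": -0.24, "roll": -0.24}
    - {"hand": 0, "x": 0.1, "y": 0.202, "z": -0.24, "roll": -0.28}

```text
time: 6.35
tool_pos: [0.7025, -0.195, 0.1419]
tcp_rot: [2.76, 1.495, 0.005]
wrist_force: [-0.7, 0.4, 0.3]
width: 0.502
grip_force: 0.0
```

```bash
python3 go.py .6964 -.1934 .0225 96.6; python3 go.py .6964 -.1934 .142 96.6
```

```text
t 6.35 [ 0.7025 -0.195   0.1419] head 56.88582732769242 q6 0.27240545162813407 F [-0.6649  0.4388  0.2737] w 0.5017538911035628
units [-0.0044 -0.0128  0.2388] roll -0.22063429262393097
t 6.35 [ 0.7025 -0.195   0.1419] head 56.88582732769242 q6 0.27240545162813407 F [-0.6649  0.4388  0.2737] w 0.5017538911035628
units [-0.004  -0.0119 -0.0002] roll -0.22063429262393097
```

Call:
servo_tool:
  targets:
    - {"hand": 0, "x": -0.004, "y": -0.012, "z": 0, "roll": -0.04}
    - {"hand": 0, "x": -0.004, "y": -0.012, "z": 0, "roll": -0.08}
    - {"hand": 0, "x": -0.004, "y": -0.012, "z": 0, "roll": -0.12}
    - {"hand": 0, "x": -0.004, "y": -0.012, "z": 0, "roll": -0.16}
    - {"hand": 0, "x": -0.004, "y": -0.012, "z": 0.05, "roll": -0.2}
    - {"hand": 0, "x": -0.004, "y": -0.012, "z": 0.1, "roll": -0.221}
    - {"hand": 0, "x": -0.004, "y": -0.012, "z": 0.15, "roll": -0.221}
    - {"hand": 0, "x": -0.004, "y": -0.012, "z": 0.2, "roll": -0.221}
    - {"hand": 0, "x": -0.004, "y": -0.012, "z": 0.237, "roll": -0.221}
    - {"hand": 0, "x": -0.004, "y": -0.012, "z": 0.237, "roll": -0.221}

```text
time: 7.18
tool_pos: [0.6916, -0.1901, 0.017]
tcp_rot: [-2.088, -2.339, 0.003]
wrist_force: [-1.4, 0.9, -0.9]
width: 0.5
grip_force: 0.0
```

```bash
python3 go.py .6964 -.1934 .022 96.6;python3 - <<'E'
from h import *
a=read_camera("wrist")[:,:,::-1]; cv2.imwrite("pics/w3.png",a)
E
```

```text
t 7.1833 [ 0.6916 -0.1901  0.017 ] head 96.48962078444374 q6 -0.41698778468692693 F [-1.4096  0.9395 -0.8765] w 0.49984430019853454
units [-0.0076  0.0088 -0.01  ] roll -0.0006132178642013899
```

View pics/w3.png

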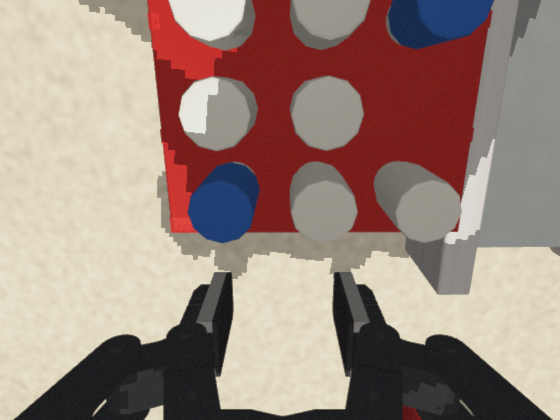

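The rack's right face is ahead along row 232, with the fingers about 10 mm robot-side of its middle. The back stop is on the right. I'll push toward the side stop.

Call:
servo_tool:
  targets:
    - {"hand": 0, "x": 0.012, "y": 0.01, "z": -0.01, "roll": 0}
    - {"hand": 0, "x": 0.024, "y": 0.01, "z": -0.01, "roll": 0}
    - {"hand": 0, "x": 0.034, "y": 0.01, "z": -0.01, "roll": 0}
    - {"hand": 0, "x": 0.044, "y": 0.01, "z": -0.01, "roll": 0}
    - {"hand": 0, "x": 0.054, "y": 0.01, "z": -0.01, "roll": 0}
    - {"hand": 0, "x": 0.066, "y": 0.01, "z": -0.01, "roll": 0}
    - {"hand": 0, "x": 0.078, "y": 0.01, "z": -0.01, "roll": 0}
    - {"hand": 0, "x": 0.09, "y": 0.01, "z": -0.01, "roll": 0}
    - {"hand": 0, "x": 0.102, "y": 0.01, "z": -0.01, "roll": 0}
    - {"hand": 0, "x": 0.114, "y": 0.01, "z": -0.01, "roll": 0}

```text
time: 8.07
tool_pos: [0.6932, -0.1354, 0.0289]
tcp_rot: [2.089, 2.342, -0.002]
wrist_force: [-1.0, -5.4, 2.7]
width: 0.497
grip_force: 2.8
```

Call:
servo_tool:
  targets:
    - {"hand": 0, "x": 0.012, "y": 0, "z": 0, "roll": 0}
    - {"hand": 0, "x": 0.024, "y": 0, "z": 0, "roll": 0}
    - {"hand": 0, "x": 0.036, "y": 0, "z": 0, "roll": 0}
    - {"hand": 0, "x": 0.048, "y": 0, "z": 0, "roll": 0}
    - {"hand": 0, "x": 0.06, "y": 0, "z": 0, "roll": 0}
    - {"hand": 0, "x": 0.072, "y": 0, "z": 0, "roll": 0}
    - {"hand": 0, "x": 0.084, "y": 0, "z": 0, "roll": 0}
    - {"hand": 0, "x": 0.096, "y": 0, "z": 0, "roll": 0}
    - {"hand": 0, "x": 0.106, "y": 0, "z": 0, "roll": 0}
    - {"hand": 0, "x": 0.114, "y": 0, "z": 0, "roll": 0}

```text
time: 8.9
tool_pos: [0.6867, -0.0786, 0.029]
tcp_rot: [2.089, 2.343, -0.002]
wrist_force: [-0.7, -4.4, 2.5]
width: 0.5
grip_force: 2.9
```

```bash
python3 go.py
```

```text
t 8.9 [ 0.6867 -0.0786  0.029 ] head 96.54561069862305 q6 -0.26150186482818444 F [-0.7212 -4.4358  2.5449] w 0.49989765922309
```

Call:
servo_tool:
  targets:
    - {"hand": 0, "x": 0.006, "y": 0, "z": 0, "roll": 0}
    - {"hand": 0, "x": 0.012, "y": 0, "z": 0, "roll": 0}
    - {"hand": 0, "x": 0.018, "y": 0, "z": 0, "roll": 0}
    - {"hand": 0, "x": 0.022, "y": 0, "z": 0, "roll": 0}
    - {"hand": 0, "x": 0.026, "y": 0, "z": 0, "roll": 0}

```text
time: 9.32
tool_pos: [0.6852, -0.066, 0.0289]
tcp_rot: [2.089, 2.343, -0.002]
wrist_force: [-2.0, -5.0, 3.6]
width: 0.497
grip_force: 2.9
```

Call:
servo_tool:
  targets:
    - {"hand": 0, "x": 0.003, "y": 0, "z": 0, "roll": 0}
    - {"hand": 0, "x": 0.006, "y": 0, "z": 0, "roll": 0}
    - {"hand": 0, "x": 0.009, "y": 0, "z": 0, "roll": 0}

```text
time: 9.57
tool_pos: [0.6847, -0.0616, 0.0289]
tcp_rot: [2.089, 2.343, -0.002]
wrist_force: [-0.5, -5.9, 4.1]
width: 0.503
grip_force: 3.0
```

Call:
servo_tool:
  targets:
    - {"hand": 0, "x": 0.003, "y": 0, "z": 0, "roll": 0}
    - {"hand": 0, "x": 0.006, "y": 0, "z": 0, "roll": 0}

```text
time: 9.73
tool_pos: [0.6849, -0.061, 0.029]
tcp_rot: [2.085, 2.342, -0.005]
wrist_force: [0.0, -16.8, 2.2]
width: 0.496
grip_force: 8.4
```

Force jumped at the expected place, so I'll back off and look from above with the wrist camera.

Call:
servo_tool:
  targets:
    - {"hand": 0, "x": -0.012, "y": 0, "z": 0, "roll": 0}
    - {"hand": 0, "x": -0.05, "y": 0, "z": 0, "roll": 0}
    - {"hand": 0, "x": -0.06, "y": 0, "z": -0.08, "roll": 0}
    - {"hand": 0, "x": -0.06, "y": 0, "z": -0.16, "roll": 0}
    - {"hand": 0, "x": -0.06, "y": 0, "z": -0.24, "roll": 0}
    - {"hand": 0, "x": 0, "y": -0.06, "z": -0.32, "roll": 0}
    - {"hand": 0, "x": 0.07, "y": -0.12, "z": -0.4, "roll": 0}
    - {"hand": 0, "x": 0.15, "y": -0.15, "z": -0.46, "roll": 0}
    - {"hand": 0, "x": 0.19, "y": -0.15, "z": -0.5, "roll": 0}
    - {"hand": 0, "x": 0.19, "y": -0.15, "z": -0.5, "roll": 0}

```text
time: 10.57
tool_pos: [0.5975, 0.0311, 0.2805]
tcp_rot: [2.092, 2.344, 0.004]
wrist_force: [0.2, -0.3, 0.3]
width: 0.499
grip_force: 0.0
```

```bash
python3 go.py;python3 - <<'E'
from h import *
import pickle
W=cam("wrist");pickle.dump(W,open("w4.pkl","wb"))
a=read_camera("wrist")[:,:,::-1]; cv2.imwrite("pics/w4.png",cv2.resize(a,(800,600),interpolation=cv2.INTER_CUBIC))
E
```

```text
t 10.5667 [0.5975 0.0311 0.2805] head 96.49927892946603 q6 -0.10463439374476335 F [ 0.2075 -0.3327  0.2919] w 0.49879315889371284
```

View pics/w4.png

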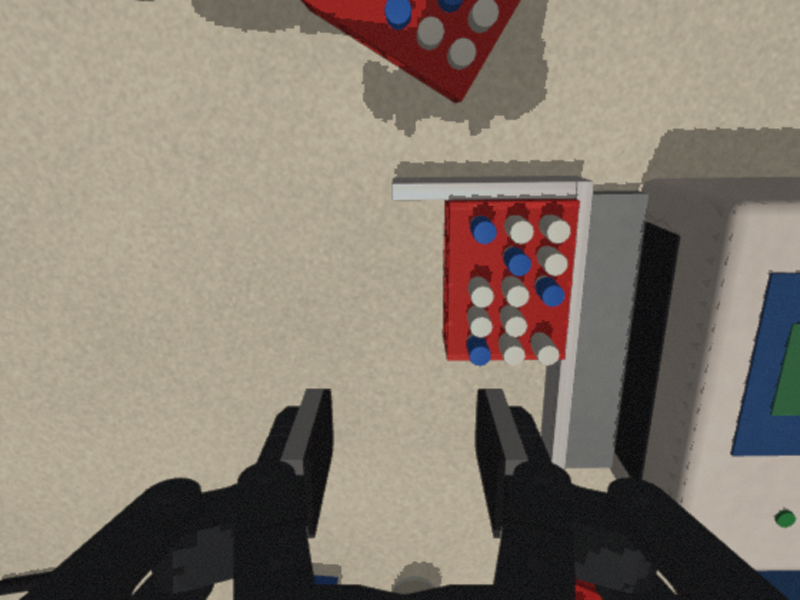

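The rack appears seated in the corner, its top face spanning (446,200), (579,200), (565,360) and (446,360). A numerical check follows.

```bash
python3 - <<'E'
from h import *
import pickle
W=pickle.load(open("w4.pkl","rb"));T=cam("top");S=cam("scene");k=.7
M=R.from_euler("z",6.5,degrees=True).as_matrix()
np.set_printoptions(precision=4,suppress=True)
f=lambda u,v,z:(M.T@plane(W,u*k,v*k,z))[:2]
for n,p in dict(TL=(446,200,.05),TR=(579,200,.05),BR=(565,360,.05),BL=(446,360,.05),sideL=(393,200,.04),sideR=(440,199,.04),back1=(563,400,.04),back2=(553,467,.04)).items(): print(n,f(*p))
h=lambda im:cv2.inRange(cv2.cvtColor(im,cv2.COLOR_RGB2HSV),(45,90,40),(80,255,255))
r=[]
for n,(u,v) in dict(top=(174,214),scene=(381,259)).items():
    m=h(read_camera(n)); l,L,st,ce=cv2.connectedComponentsWithStats(m)
    i=1+np.argmin(np.hypot(*(ce[1:]-(u,v)).T)); print(n,ce[i],st[i]); r.append(ray(cam(n),*ce[i]))
print(tri(r))
E
python3 go.py .515 .3525 .2805 96.5
```

```text
TL [ 0.627  -0.0063]
TR [ 0.7186 -0.0063]
BR [ 0.7206 -0.1273]
BL [ 0.63   -0.1272]
sideL [ 0.5903 -0.0077]
sideR [ 0.6235 -0.007 ]
back1 [ 0.7257 -0.1673]
back2 [ 0.7234 -0.2308]
top [173.4538 213.479 ] [168 208  12  12 119]
scene [381.6763 257.4964] [374 252  16  12 139]
(array([0.5226, 0.3534, 0.0143]), [np.float64(0.8), np.float64(0.8)])
t 10.7167 [0.5993 0.0307 0.2808] head 96.65695498400976 q6 -0.1071275039276011 F [-0.262  -0.0802 -0.4718] w 0.5015850659719114
units [ 0.6588 -0.0929  0.0002] roll 0.0008719721333875441
```

Against the side stop the rack is touching. The back gap reads 0 to 4 mm within error, so I'll give it one gentle nudge in x to be certain.

```bash
python3 go.py .5928 0 .142 6.6
```

```text
t 10.7167 [0.5993 0.0307 0.2808] head 96.65695498400976 q6 -0.1071275039276011 F [-0.262  -0.0802 -0.4718] w 0.5015850659719114
units [-0.0595 -0.0216  0.2774] roll 0.500316416577832
```

Call:
servo_tool:
  targets:
    - {"hand": -0.3, "x": -0.058, "y": -0.02, "z": 0.05, "roll": 0.04}
    - {"hand": -0.3, "x": -0.058, "y": -0.02, "z": 0.1, "roll": 0.08}
    - {"hand": -0.3, "x": -0.058, "y": -0.02, "z": 0.15, "roll": 0.12}
    - {"hand": -0.3, "x": -0.058, "y": -0.02, "z": 0.2, "roll": 0.16}
    - {"hand": -0.3, "x": -0.058, "y": -0.02, "z": 0.25, "roll": 0.2}
    - {"hand": -0.3, "x": -0.058, "y": -0.02, "z": 0.27, "roll": 0.24}
    - {"hand": -0.3, "x": -0.058, "y": -0.02, "z": 0.278, "roll": 0.28}
    - {"hand": -0.3, "x": -0.058, "y": -0.02, "z": 0.278, "roll": 0.32}
    - {"hand": -0.3, "x": -0.058, "y": -0.02, "z": 0.278, "roll": 0.36}
    - {"hand": -0.3, "x": -0.058, "y": -0.02, "z": 0.278, "roll": 0.4}

```text
time: 11.55
tool_pos: [0.5907, -0.002, 0.136]
tcp_rot: [-3.069, -0.665, 0.006]
wrist_force: [-0.4, -0.1, -0.2]
width: 0.648
grip_force: 0.0
```

```bash
python3 go.py .5928 0 .022 6.6
```

```text
t 11.55 [ 0.5907 -0.002   0.136 ] head 24.460640529022943 q6 1.0982480904928529 F [-0.3759 -0.0908 -0.2257] w 0.6477779446247663
units [ 0.0063 -0.0015  0.2279] roll 0.09922578071679414
```

Call:
servo_tool:
  targets:
    - {"hand": -0.3, "x": 0.004, "y": 0, "z": 0, "roll": 0.04}
    - {"hand": -0.3, "x": 0.004, "y": 0, "z": 0, "roll": 0.08}
    - {"hand": -0.3, "x": 0.004, "y": 0, "z": 0.05, "roll": 0.1}
    - {"hand": -0.3, "x": 0.004, "y": 0, "z": 0.1, "roll": 0.1}
    - {"hand": -0.3, "x": 0.004, "y": 0, "z": 0.15, "roll": 0.1}
    - {"hand": -0.3, "x": 0.004, "y": 0, "z": 0.2, "roll": 0.1}
    - {"hand": -0.3, "x": 0.004, "y": 0, "z": 0.224, "roll": 0.1}
    - {"hand": -0.3, "x": 0.004, "y": 0, "z": 0.224, "roll": 0.1}

```text
time: 12.22
tool_pos: [0.5894, -0.0009, 0.0215]
tcp_rot: [-3.135, -0.187, 0.015]
wrist_force: [-0.0, 0.2, -0.4]
width: 0.649
grip_force: 0.0
```

Call:
servo_tool:
  targets:
    - {"hand": -0.3, "x": 0.01, "y": 0, "z": 0, "roll": 0}
    - {"hand": -0.3, "x": 0.02, "y": 0, "z": 0, "roll": 0}
    - {"hand": -0.3, "x": 0.03, "y": 0, "z": 0, "roll": 0}
    - {"hand": -0.3, "x": 0.038, "y": 0, "z": 0, "roll": 0}
    - {"hand": -0.3, "x": 0.044, "y": 0, "z": 0, "roll": 0}
    - {"hand": -0.3, "x": 0.048, "y": 0, "z": 0, "roll": 0}

```text
time: 12.72
tool_pos: [0.6192, 0.0026, 0.0279]
tcp_rot: [3.136, 0.189, 0.003]
wrist_force: [0.8, 0.5, 0.3]
width: 0.65
grip_force: 0.0
```

```bash
python3 go.py
```

```text
t 12.7167 [0.6192 0.0026 0.0279] head 6.8854600731699085 q6 1.4145445219401154 F [0.7935 0.5323 0.2867] w 0.6495073814374522
```

Call:
servo_tool:
  targets:
    - {"hand": -0.3, "x": 0.003, "y": 0, "z": 0.01, "roll": 0.001}
    - {"hand": -0.3, "x": 0.006, "y": 0, "z": 0.01, "roll": 0.001}
    - {"hand": -0.3, "x": 0.009, "y": 0, "z": 0.01, "roll": 0.001}

```text
time: 12.97
tool_pos: [0.6216, 0.0031, 0.0212]
tcp_rot: [-3.136, -0.184, 0.002]
wrist_force: [0.1, -0.6, -0.7]
width: 0.65
grip_force: 0.0
```

Call:
servo_tool:
  targets:
    - {"hand": -0.3, "x": 0.003, "y": 0, "z": 0, "roll": 0}
    - {"hand": -0.3, "x": 0.006, "y": 0, "z": 0, "roll": 0}

```text
time: 13.13
tool_pos: [0.622, 0.0031, 0.0212]
tcp_rot: [3.136, 0.185, -0.011]
wrist_force: [-11.4, -1.9, 9.8]
width: 0.65
grip_force: 5.9
```

Call:
servo_tool:
  targets:
    - {"hand": -0.3, "x": 0.003, "y": 0, "z": 0, "roll": 0}
    - {"hand": -0.3, "x": 0.003, "y": 0, "z": 0, "roll": 0}

```text
time: 13.3
tool_pos: [0.622, 0.0031, 0.0211]
tcp_rot: [3.136, 0.186, -0.016]
wrist_force: [-12.5, -1.6, 9.1]
width: 0.654
grip_force: 6.3
```

Firm contact came at once at the same place, so the rack is home. I'll retreat, lift and go to the button with the fingers shut.

Call:
servo_tool:
  targets:
    - {"hand": -0.3, "x": -0.03, "y": 0, "z": 0, "roll": 0}
    - {"hand": -0.3, "x": -0.08, "y": 0, "z": -0.01, "roll": 0}
    - {"hand": -0.3, "x": -0.11, "y": 0, "z": -0.09, "roll": 0}
    - {"hand": 0, "x": -0.11, "y": 0, "z": -0.17, "roll": 0}
    - {"hand": 1, "x": -0.11, "y": 0, "z": -0.25, "roll": 0}
    - {"hand": 1, "x": -0.11, "y": -0.05, "z": -0.31, "roll": 0}
    - {"hand": 1, "x": -0.11, "y": -0.12, "z": -0.33, "roll": 0}
    - {"hand": 1, "x": -0.11, "y": -0.2, "z": -0.33, "roll": 0}
    - {"hand": 1, "x": -0.11, "y": -0.28, "z": -0.33, "roll": 0}
    - {"hand": 1, "x": -0.11, "y": -0.36, "z": -0.33, "roll": 0}

```text
time: 14.13
tool_pos: [0.5512, 0.1774, 0.1879]
tcp_rot: [-3.136, -0.182, -0.004]
wrist_force: [1.6, -0.5, 0.3]
width: 0.001
grip_force: 0.0
```

```bash
python3 go.py .5225 .3532 .186 6.8
```

```text
t 14.1333 [0.5512 0.1774 0.1879] head 6.632021545352798 q6 1.7233395092897912 F [ 1.5636 -0.4746  0.2664] w 0.0011190129958005824
units [-0.0164 -0.3558  0.004 ] roll -0.0009332136369288967
```

Call:
servo_tool:
  targets:
    - {"hand": 1, "x": -0.0164, "y": -0.08, "z": 0, "roll": 0}
    - {"hand": 1, "x": -0.0164, "y": -0.16, "z": 0, "roll": 0}
    - {"hand": 1, "x": -0.0164, "y": -0.24, "z": 0, "roll": 0}
    - {"hand": 1, "x": -0.0164, "y": -0.32, "z": 0, "roll": 0}
    - {"hand": 1, "x": -0.0164, "y": -0.356, "z": 0, "roll": 0}
    - {"hand": 1, "x": -0.0164, "y": -0.356, "z": 0.06, "roll": 0}
    - {"hand": 1, "x": -0.0164, "y": -0.356, "z": 0.12, "roll": 0}
    - {"hand": 1, "x": -0.0164, "y": -0.356, "z": 0.16, "roll": 0}
    - {"hand": 1, "x": -0.0164, "y": -0.356, "z": 0.16, "roll": 0}

```text
time: 14.88
tool_pos: [0.5184, 0.3499, 0.101]
tcp_rot: [3.131, 0.184, -0.014]
wrist_force: [-0.7, -0.5, -0.5]
width: 0.002
grip_force: 0.0
```

```bash
python3 go.py .5225 .3532 .04 6.8
python3 - <<'E'
from h import *
a=read_camera("wrist")[:,:,::-1]; cv2.imwrite("pics/w5.png",a)
E
```

```text
t 14.8833 [0.5184 0.3499 0.101 ] head 6.733966290713207 q6 2.00710765022206 F [-0.7417 -0.4789 -0.492 ] w 0.0022906463432713683
units [ 0.0101 -0.0062  0.1219] roll -0.0003668539404821826
```

View pics/w5.png

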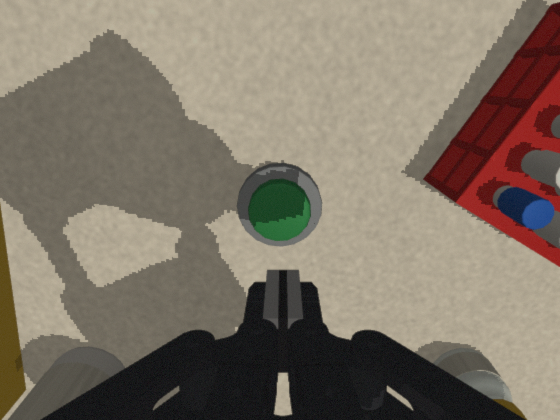

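The button shows as a green disc centred at (279,209), just beyond the shut fingers.

Run:
```python
from h import *
W=cam("wrist")
h=cv2.inRange(cv2.cvtColor(read_camera("wrist"),cv2.COLOR_RGB2HSV),(45,80,30),(85,255,255))
n,L,st,ce=cv2.connectedComponentsWithStats(h); i=1+st[1:,4].argmax(); print(ce[i],st[i])
rs=[ray(W,*ce[i]),ray(cam("top"),173.45,213.5),ray(cam("scene"),381.7,257.5)]
print(tri(rs),tri(rs[::2]),[plane(W,*ce[i],z) for z in(.015,.025)])
```

```text
[280.01290323 210.89745331] [ 250  181   61   61 2945]
(array([0.52298464, 0.35322515, 0.01421812]), [np.float64(0.9), np.float64(1.2), np.float64(0.4)]) (array([0.52407451, 0.35290517, 0.01512561]), [np.float64(0.2), np.float64(0.2)]) [array([0.52408083, 0.35275007, 0.015     ]), array([0.52756465, 0.3531112 , 0.025     ])]
```

Call:
servo_tool:
  targets:
    - {"hand": 1, "x": 0.013, "y": -0.005, "z": 0.04, "roll": 0}
    - {"hand": 1, "x": 0.013, "y": -0.005, "z": 0.09, "roll": 0}
    - {"hand": 1, "x": 0.013, "y": -0.005, "z": 0.125, "roll": 0}
    - {"hand": 1, "x": 0.013, "y": -0.005, "z": 0.14, "roll": 0}
    - {"hand": 1, "x": 0.013, "y": -0.005, "z": 0.14, "roll": 0}

```text
time: 15.4
tool_pos: [0.5282, 0.3546, 0.0365]
tcp_rot: [3.136, 0.183, -0.002]
wrist_force: [-0.5, -0.1, -0.0]
width: 0.001
grip_force: 0.0
```

Call:
servo_tool:
  targets:
    - {"hand": 1, "x": 0, "y": 0, "z": 0.005, "roll": 0}
    - {"hand": 1, "x": 0, "y": 0, "z": 0.01, "roll": 0}
    - {"hand": 1, "x": 0, "y": 0, "z": 0.016, "roll": 0}
    - {"hand": 1, "x": 0, "y": 0, "z": 0.02, "roll": 0}
    - {"hand": 1, "x": 0, "y": 0, "z": 0.02, "roll": 0}

```text
time: 15.82
tool_pos: [0.5284, 0.355, 0.027]
tcp_rot: [-3.136, -0.183, -0.0]
wrist_force: [0.2, 0.3, 0.4]
width: 0.0
grip_force: 0.0
```

```bash
python3 go.py .5243 .353 .02 6.8
```

```text
t 15.8167 [0.5284 0.355  0.027 ] head 6.695226364657649 q6 2.006331512720834 F [0.1635 0.2832 0.4166] w 0.00021021681040804283
units [-0.0087  0.0031  0.014 ] roll -0.0005820757519019498
```

Call:
servo_tool:
  targets:
    - {"hand": 1, "x": -0.008, "y": 0.003, "z": 0.004, "roll": 0}
    - {"hand": 1, "x": -0.008, "y": 0.003, "z": 0.008, "roll": 0}
    - {"hand": 1, "x": -0.008, "y": 0.003, "z": 0.012, "roll": 0}

```text
time: 16.07
tool_pos: [0.5241, 0.3528, 0.0207]
tcp_rot: [3.136, 0.184, -0.001]
wrist_force: [-1.6, -0.2, 2.2]
width: -0.002
grip_force: 1.1
```

Call:
servo_tool:
  targets:
    - {"hand": 1, "x": 0, "y": 0, "z": 0.004, "roll": 0}
    - {"hand": 1, "x": 0, "y": 0, "z": 0.008, "roll": 0}

```text
time: 16.23
tool_pos: [0.5241, 0.3528, 0.0168]
tcp_rot: [3.136, 0.183, -0.002]
wrist_force: [-3.3, -1.2, 4.5]
width: -0.002
grip_force: 2.2
```

Call:
servo_tool:
  targets:
    - {"hand": 1, "x": 0, "y": 0, "z": 0.004, "roll": 0}
    - {"hand": 1, "x": 0, "y": 0, "z": 0.006, "roll": 0}

```text
time: 16.4
tool_pos: [0.5242, 0.3529, 0.0158]
tcp_rot: [3.135, 0.184, -0.002]
wrist_force: [-10.4, -5.3, 22.4]
width: 0.003
grip_force: 10.9
```

The button bottomed out (22 N). Holding briefly, then releasing it.

Call:
servo_tool:
  targets:
    - {"hand": 1, "x": 0, "y": 0, "z": 0, "roll": 0}
    - {"hand": 1, "x": 0, "y": 0, "z": -0.02, "roll": 0}
    - {"hand": 1, "x": 0, "y": 0, "z": -0.06, "roll": 0}
    - {"hand": 1, "x": 0, "y": 0, "z": -0.14, "roll": 0}
    - {"hand": 1, "x": 0, "y": 0, "z": -0.2, "roll": 0}
    - {"hand": 1, "x": 0, "y": 0, "z": -0.2, "roll": 0}

```text
time: 16.9
tool_pos: [0.5295, 0.3561, 0.1218]
tcp_rot: [-3.13, -0.183, -0.019]
wrist_force: [1.1, 1.4, 0.8]
width: 0.002
grip_force: 0.0
```

Run:
```python
from h import *
a=read_camera("top")[:,:,::-1][110:260,150:350]; cv2.imwrite("pics/t6.png",cv2.convertScaleAbs(cv2.resize(a,None,fx=4,fy=4,interpolation=cv2.INTER_CUBIC),alpha=1.6))
```

```text
(no output)
```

View pics/t6.png

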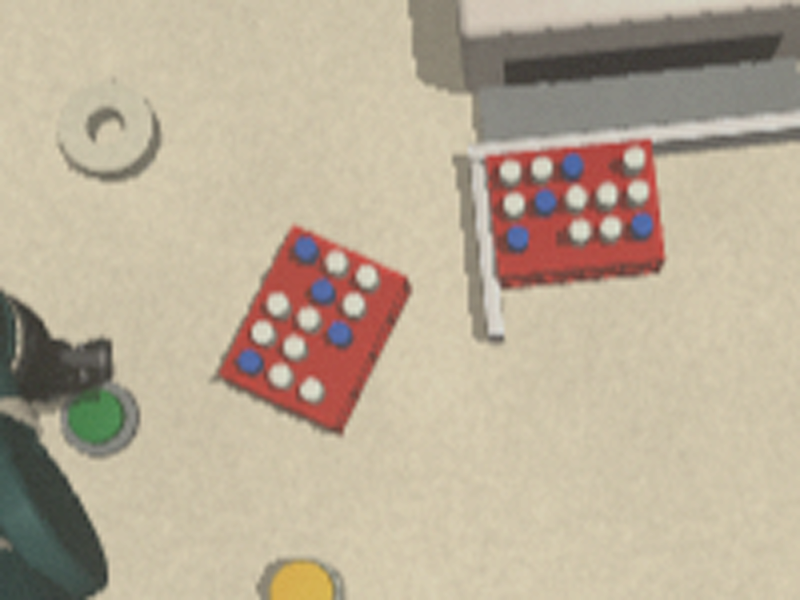

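The rack (487–660, 140–285) sits square against both stops. The button at (97,415) is clear of the fingers.

```bash
python3 -c "
from workcell import ticket; print(ticket.finish_job())"
```

```text
the job is handed in; nothing more can be done
None
```

The red rack is square against both stops and the green button was pressed fully down and released; I handed the job in at about 17 s, and the hand-in returned no verdict.

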